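# Wedge up the levelling platform and hold it

### The job

The hinged aluminium platform with the flask on it sits too low at its front edge. Pick up the orange levelling wedge by its upright grip and slide it flat along the worktop, thin end first, straight in under the middle of the platform's front bar until the bar just lifts off its two rest pads, about 3 mm clear, and finish while still holding the wedge there so that the platform can be locked. Touch the platform with nothing but the wedge, do not jack it up any higher, keep the flask standing on it, and leave the beaker, the vial and the green box where they are.

Things in the scene. Friction and masses are not known exactly. Their poses are not given: they have to be found in the camera images.
- stand: Fixed stand with a hinged aluminium platform (172 mm deep, 176 wide, top 33 mm up at rest). Origin: on the worktop under the middle of the front bar; +x from bar to hinge, y along the bar. Two blue side rails (10 mm high, centres at y = +-80 mm) with black rest pads under the bar's ends; between them bare worktop, 140 mm wide. It reaches at most 10 mm in front of the origin.
- lift_bar (a point): Middle of the lowest line of the round steel bar (10 mm diameter, 176 mm long) under the platform's front edge. It is 16 mm above the worktop at rest and rises as the platform is lifted; resting load here is 3 to 5 N.
- platform (a joint): Angle of the platform about its rear hinge, rad: 0 resting on the pads, positive as the front bar rises. The hinge lies 165 mm behind the bar, so 3 mm of lift is 0.018 rad. It turns freely and falls back if not held up.
- wedge: Orange wedge lying flat, 40 mm wide, 112 mm long, about 130 g. Origin: on its underside below the middle of the grip; +x to the thin end, z up. 26 mm high from x = -17 to 15 mm, then the top slopes evenly down to 5 mm high at the thin end, x = 95 mm (1 mm of height per 3.8 mm). A black line across the slope at x = 42 mm marks where it is 19 mm high.
- wedge_tip (a point): Middle of the lower edge of the wedge's thin end, 95 mm from the wedge's origin along its +x.
- flask: Conical flask with pink contents, 66 mm across, 108 mm tall, standing loose on the platform about 95 mm behind the front bar. Origin: centre of its underside; z up.
- beaker: Bystander: glass beaker, 57 mm across, 72 mm tall, on the worktop in front of the stand, to the left or right. Origin: centre of its underside.
- vial: Bystander: capped vial with pink contents, 25 mm across, 59 mm tall, on the worktop. Origin: centre of its underside.
- green_box: Bystander: flat green box, 50 x 70 x 24 mm, on the worktop in front and to the left of the robot. Origin: centre of its underside.
- wedge_grip (a point): Grasp point of the wedge, 48 mm above its origin: middle of the upright orange post with black ribs, 24 mm wide (wedge y), 26 mm long (wedge x), from 26 to 66 mm above the underside.
Things that resemble listed ones, but are neither listed nor needed, are in the scene too. Of the things like the wedge, leave any that is purple, turquoise or yellow; of the rest the larger one is meant.

How it is judged (in metres and radians):
On the way:
1. the gripped wedge has its thin end under the front bar while the platform still rests on its pads (contact force between the fingers and wedge above 2 N and x of wedge_tip in the frame of stand above 0.003 m and height (world z) of wedge_tip below 0.012 m and y of wedge_tip in the frame of stand between -0.03 and 0.03 m and value of joint platform below 0.005 rad), for 0.1 s.
At the end, for the whole second after the job is handed in: The bar is 1.5 to 5 mm above its rest height and still, carried by the wedge alone; the wedge is flat on the worktop, thin end in, within 20 mm of the middle and 0.15 rad of straight, still gripped; the robot does not touch the stand; the flask stands on the platform (height (world z) of lift_bar between 0.0175 and 0.021 m and velocity of joint platform between -0.03 and 0.03 rad/s and contact force between the fingers and wedge above 2 N and contact force between wedge and stand above 0.5 N and contact force between each of the arm, the fingers and stand below 0.3 N and height (world z) of wedge below 0.004 m and angle between wedge's own z axis and vertical below 0.05 rad and angle between the x axis of wedge and the x axis of stand, either way round below 0.15 rad and x of wedge_tip in the frame of stand above 0.03 m and y of wedge_tip in the frame of stand between -0.02 and 0.02 m and angle between flask's own z axis and vertical below 0.12 rad and height (world z) of flask above 0.03 m and linear speed of flask below 0.02 m/s); the arm keeps its last pose, push and grip.
It fails at once if the robot touches the stand or platform itself (contact force between any of the arm, the fingers and stand above 2 N).
It fails at once if the platform's front is jacked up more than 9 mm (height (world z) of lift_bar above 0.025 m).
It fails at once if the flask is tipped or leaves the platform (angle between flask's own z axis and vertical above 0.3 rad or height (world z) of flask below 0.025 m).
It fails at once if the beaker, the vial or the green box is moved more than 15 mm (distance of any of beaker, vial, green_box from where it was at the start of the episode above 0.015 m).
It also fails if it takes over 40 s, if anything falls off the work surface, if the arm or the gripper's body presses on something with over 40 N, if the wrist force passes 120 N, or if a joint passes its speed limit or range.

### The arm

A 6-joint arm with a two-finger parallel gripper is mounted at the origin on a cart in front of the work surface, level with it; the furniture and walls round the work are solid. World frame = base frame: x ahead of the robot, y to its left, z up, the work surface at z = 0. Lengths are in mm, angles in degrees, forces in N, time in s.
With the tool pointing down it reaches from about 300 to 775 mm from the base axis. Payload 14.6 kg.
Tool frame: the origin (TCP) lies midway between the tips of the shut fingers; the grasp point (between the pads) lies 19 mm behind it (ctrl.grip_point_offset is the distance from the TCP to the grasp point, in mm); z points along the fingers, y is the line along which they close (so a half turn about z gives the same grasp; the last joint's range is limited). The gripper opens to 94 mm and grips with 3 to 60 N. Pads are 16 mm wide; open, the fingers measure 119 mm over their backs; the gripper's body (75 mm by 177 mm) begins 78 mm behind the grasp point.
Start: joints at [63.679, 17.183, 87.147, -0, 75.671, -3.816], TCP at [210.524, 508.103, 205.446] pointing down, gripper open.
Joint ranges: [-173.82, 173.82], [-45.26, 126.66], [13.44, 144.39], [-59.66, 239.66], [0, 175.72], [-146.38, 146.38]. Speed limits (degrees/s): [127.2, 127.2, 147.25, 180, 180, 180].

### API

Orientations are given as [roll, pitch, yaw] about the fixed x, y, z axes, in that order (R = Rz(yaw) Ry(pitch) Rx(roll)).
In Python, from plant import ctrl, eyes, nets gives the robot as it stands.
- The arm moves only by the shell command python3 -m crank 'ROWS' [OPENING] [FORCE]. ROWS is JSON, one flat list of numbers, 4 for each row, row after row: the shift along the tool's x, y, z in mm, then the turn about the tool's z in degrees. A call has 1 to 8 rows; each row shifts and turns the commanded pose from where the row before left it, along the tool's axes as they then stand; what a row does not reach is not made up. A row lasts 1/12 s, in which the tool goes at most 41.7 mm and 7.16 degrees, less where a joint would pass 70% of its speed; a pose out of reach is approached as far as the arm can. A call is refused whole if a number of a shift passes 41.7 or a number of a turn 7.16, either way. A call with a gripper value outside its range is refused whole. OPENING is the finger opening in mm, from 0 to 94, set as the call begins (- or left out, the last holds). The fingers move at their own pace and stop on an object; FORCE is the grip in N (left out, the last holds). Time passes only in rows, so rows that do not move let the fingers close. It gives the time, the measured TCP pose, the force, the opening and the grip force at its end, in the units of the state.
- ctrl.get_state(): the state, without advancing time (a new reading comes with each control period).
- eyes.capture(name): name is "scene" or "top" or "wrist"; returns a dict with "frame" (400x640x3 uint8, blue, green, red), "depth" (400x640 float32, mm along the optical axis (not along the pixel's ray), 0 where there is no reading), "fx", "fy", "cx", "cy" (pixels), "rvec" (rotation vector, rad) and "tvec" (3), from world to camera coordinates, as OpenCV has them; the wrist camera has in their place "T_tool_cam" (4x4, takes a point from camera to tool coordinates, whose origin is the TCP and whose axes are the flange's). Camera axes: x right, y down, z forward; pixel columns grow to the right and rows downward; lengths in mm; the calibration is good to about 2 mm. A picture is of the moment at which its call begins: read the wrist's pose just before it.
- ctrl.close_job(): hands the job in; it is judged then, once.
Trained networks look in the newest picture that a camera, given by its name, has taken for a name from the list of things; names that differ only in an ending like _2 or _b are one class to them, and where a whole thing is asked for, a point or a joint stands for the part that bears it (a point fixed in the world has none). Each returns a list of dicts, best first, with "p" (0 to 1); they miss things now and then, are a little off and sometimes report something else, mostly with a low value. They report only what shows in the picture. A call takes as long as a camera call. They do not tell look-alikes from the thing itself.
- nets.silhouettes(name, camera): "region" (400x640 bool, what is visible of it) and "position" ([column, row] in pixels, amid what is visible of it).
The state is a dict: "clock": time; "joint_pos": joint angles; "qd": joint speeds; "effort": joint torques, N m; "tool_pos": TCP position; "orientation": TCP orientation; "wrist_force": force on the tool from outside, world axes, zero at the start; "ft_torque": the same for the moment, N m; "finger_gap": finger opening in mm; "gripper_force": force on a finger pad.
Only numpy, scipy, OpenCV 4.12 (cv2) and the standard library are available. Lean on these libraries where they do the work, as an engineer would, in place of code of your own. Each camera call takes 0.05 s, during which the arm holds its last target. There are 200 camera calls.

## Working session

There is one attempt and no reset: what is moved stays moved. The work goes in short steps, Python scripts to look and compute and a shell command to move; the robot and the scene stay as the last step left them, time stands still between calls to the robot, and variables do not carry over. Pictures are saved under pics/ and viewed, at most 10 in all, crops included, and the job is handed in when it is done.

```bash
mkdir -p pics
cat > h.py <<'E'
import numpy as np, cv2
from plant import ctrl, eyes, nets
def cap(n):
    c=eyes.capture(n); return c
def world(c):
    d=c["depth"].astype(float); v,u=np.mgrid[0:400,0:640]
    P=np.stack([(u-c["cx"])/c["fx"]*d,(v-c["cy"])/c["fy"]*d,d],-1)
    R=cv2.Rodrigues(np.array(c["rvec"],float))[0]
    W=(P-np.array(c["tvec"]).ravel())@R
    W[d==0]=np.nan
    return W
E
python3 - <<'E'
from h import *
print(ctrl.get_state())
ims=[]
for n in("scene","top"):
    c=cap(n); W=world(c); np.savez("/tmp/%s.npz"%n,f=c["frame"],W=W); cv2.imwrite(f"pics/{n}1.png",c["frame"])
    for o in("wedge","stand","flask","beaker","vial","green_box"):
        for r in nets.silhouettes(o,n)[:4]:
            m=r["region"]; w=W[m]; print(n,o,round(r["p"],2),np.round(r["position"]),m.sum(),np.round(np.nanmedian(w,0)),np.round(np.nanmin(w,0)),np.round(np.nanmax(w,0)))
E
```

```text
{'clock': 0.0, 'joint_pos': array([ 6.36779032e+01,  1.72148765e+01,  8.71809357e+01, -1.02153804e-03,
        7.56721905e+01, -3.81806830e+00]), 'qd': array([ 0.09343598,  0.10822363, -0.01685455, -0.0586164 ,  0.00014582,
        0.03522938]), 'effort': array([-9.87253079e-04, -5.31811702e+01, -3.52736807e+01,  7.07417889e-02,
        2.43889284e-02, -8.96769575e-05]), 'tool_pos': array([210.41495694, 507.85955702, 204.88885072]), 'orientation': array([-1.79932082e+02, -3.54092783e-03,  1.57496223e+02]), 'wrist_force': array([-0.73891573,  0.1084587 , -0.3075337 ]), 'ft_torque': array([-0.01907242,  0.02882381,  0.03615398]), 'gripper_force': 0.0, 'finger_gap': 93.34740429019224}
scene wedge 0.93 [320. 252.] 369 [ 427. -220.   24.] [ 406. -236.   -4.] [ 491. -119.   68.]
scene wedge 0.79 [284. 211.] 242 [460.  84.  14.] [411.  62.  -3.] [490. 136.  56.]
scene wedge 0.75 [281. 195.] 329 [502. 200.  18.] [474. 176.  -3.] [585. 235.  68.]
scene wedge 0.67 [383. 245.] 498 [ 603. -277.   19.] [ 587. -300.   -3.] [ 698. -186.   69.]
scene stand 0.67 [244. 188.] 203 [427. 348.  21.] [401.
[... 799 characters left out ...]
 141.  57.]
top wedge 0.63 [372. 238.] 463 [ 444. -171.   20.] [ 410. -225.   -1.] [ 480. -116.   72.]
top stand 0.91 [329. 163.] 2854 [691. -28.  33.] [ 606. -125.   -7.] [808.  69. 146.]
top stand 0.64 [443. 225.] 386 [ 490. -395.   29.] [ 461. -442.   -4.] [ 522. -363.   78.]
top flask 0.83 [322. 151.] 346 [697. -24.  75.] [677. -54.  28.] [734.   6. 144.]
top beaker 0.54 [442. 225.] 349 [ 489. -396.   29.] [ 461. -418.   -1.] [ 514. -363.   78.]
top vial 0.65 [251. 210.] 503 [530. 209.  20.] [476. 185.  -5.] [591. 241.  73.]
top vial 0.41 [247. 180.] 88 [615. 207.  41.] [606. 197.  -3.] [639. 229.  65.]
top green_box 0.71 [195. 237.] 416 [434. 362.  24.] [400. 325.  -3.] [469. 402.  34.]
```

Run:
```python
import cv2
a=cv2.imread("pics/top1.png")[110:280,170:470]; cv2.imwrite("pics/top_crop.png",cv2.resize(a,None,fx=2.6,fy=2.6,interpolation=cv2.INTER_CUBIC))
```

```text
(no output)
```

View pics/top_crop.png

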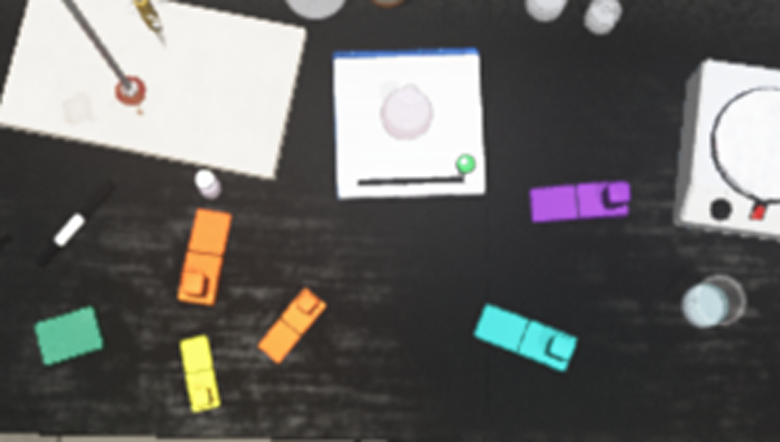

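View pics/scene1.png

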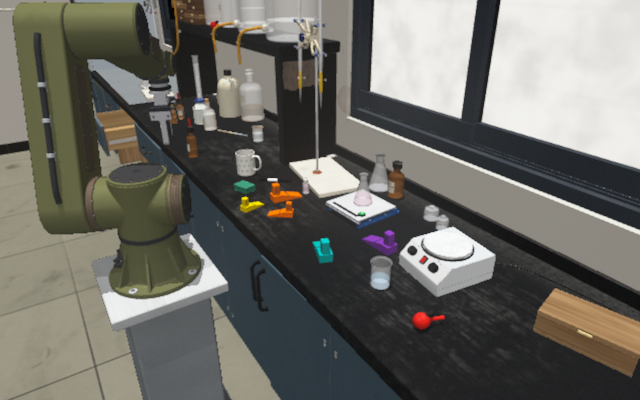

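The large orange wedge is at top-image pixel (248,211). The look-alikes are small orange (282,235), yellow (247,253), turquoise (372,238) and purple (392,185). By the description I choose the large orange one. The platform is at (329,163), the vial at (249,180), just beyond the wedge's thin end, and the beaker at (442,225). Next I fit the poses.

```bash
cat >> h.py <<'E'
def rect(xy):
    (c,s,a)=cv2.minAreaRect(xy.astype(np.float32)); return np.round(c,1),np.round(s,1),round(a,1)
E
python3 - <<'E'
from h import *
for n in("top","scene"):
    z=np.load(f"/tmp/{n}.npz"); f,W=z["f"],z["W"]; hsv=cv2.cvtColor(f,cv2.COLOR_BGR2HSV)
    o=(hsv[...,0]>5)&(hsv[...,0]<20)&(hsv[...,1]>130)
    m=o&(W[...,0]>465)&(W[...,0]<600)&(W[...,1]>160)&(W[...,1]<250)
    w=W[m]; print(n,"wedge",m.sum(),rect(w[w[:,2]<32][:,:2]))
    t=w[w[:,2]>58]; print(" post top",len(t),t.mean(0),rect(t[:,:2]) if len(t)>2 else 0)
    lo=w[w[:,2]<14]; print(" thin",lo.mean(0), "maxx",w[w[:,0].argmax()])
    p=(W[...,2]>26)&(W[...,2]<40)&(W[...,0]>590)&(W[...,0]<830)&(W[...,1]>-150)&(W[...,1]<100)&(hsv[...,1]<60)&(hsv[...,2]>120)
    w=W[p]; print(" plate",p.sum(),rect(w[:,:2]),np.median(w[:,2]))
    b=(hsv[...,0]>100)&(hsv[...,0]<125)&(hsv[...,1]>120)&(W[...,0]>590)&(W[...,0]<830)&(W[...,1]>-150)&(W[...,1]<100)
    w=W[b]; print(" blue",b.sum(),w[:: max(1,len(w)//8)].round())
    g=(W[...,0]>600)&(W[...,0]<820)&(W[...,1]>-150)&(W[...,1]<100)&(W[...,2]>45)
    print(" flask",W[g].mean(0),rect(W[g][:,:2]))
    v=(W[...,0]>590)&(W[...,0]<660)&(W[...,1]>190)&(W[...,1]<240)&(W[...,2]>30); print(" vial",W[v].mean(0),rect(W[v][:,:2]))
E
```

```text
top wedge 549 (array([535.3, 215. ]), array([ 49.3, 117. ]), 82.0)
 post top 70 [494.45238608 215.89926101  66.43874288] (array([494.9, 216. ]), array([24.3, 25.3]), 78.3)
 thin [555.18219581 210.34647133   6.44821661] maxx [594.45275647 215.59359964  -2.66398692]
 plate 2449 (array([697.9, -29.1]), array([175.2, 176. ]), 3.6) 33.43979460199145
 blue 107 [[807. -77.   3.]
 [803. -12.  -1.]
 [801. -54.   9.]
 [801. -96.  12.]
 [794.  40.  10.]
 [796.  -2.   8.]
 [795. -44.  16.]
 [797. -87.  11.]
 [788.  23.  19.]]
 flask [700.65795354 -25.69063694  85.24582388] (array([693.2, -54.9]), array([127.8,  55.8]), 66.5)
 vial [616.26101405 208.76397101  51.27871587] (array([617. , 209.4]), array([19.2, 23.2]), 27.0)
scene wedge 357 (array([537.3, 206.3]), array([128.4,  73.9]), 6.2)
 post top 33 [491.0865946  210.56289611  63.33502171] (array([493.2, 211. ]), array([23.8, 26. ]), 85.3)
 thin [537.32551608 199.0564196    5.87812436] maxx [597.8541404  243.45383481  -0.61072417]
 plate 919 (array([695.4, -31.7]), array([178.1, 183.8]), 2.6) 32.39978683727177
 blue 196 [[ 794. -111.   23.]
 [ 820. -100.   -2.]
 [ 753. -113.   12.]
 [ 733. -111.    9.]
 [ 705. -107.    8.]
 [ 689. -116.   10.]
 [ 659. -116.   11.]
 [ 645. -123.   11.]
 [ 632. -124.    4.]]
 flask [699.14506213 -39.82140204  85.89565503] (array([699.5, -35.3]), array([53.7, 56. ]), 22.8)
 vial [614.58939995 203.54983723  45.76781277] (array([614.5, 204.4]), array([25.5, 19.7]), 38.7)
```

```bash
python3 -m crank '[0,0,0,-4.8, 0,0,0,-4.9, 0,0,0,-4.8, -29,-22.5,0,0, -29,-22.5,0,0, -29,-22.5,0,0, -29,-22.5,0,0, -29,-22.5,0,0]' 94 && python3 -m crank '[-29,-22.5,0,0, -29,-22.5,0,0, -29,-22.5,0,0, -29,-22.5,0,0, -29,-22.5,0,0, -29,-22.5,0,0, 0,0,0,0,0,0,0,0]'
cat >> h.py <<'E'
from scipy.spatial.transform import Rotation as Ro
def wrist():
    s=ctrl.get_state(); c=eyes.capture("wrist"); T=np.eye(4)
    T[:3,:3]=Ro.from_euler('xyz',s["orientation"],degrees=True).as_matrix(); T[:3,3]=s["tool_pos"]
    M=T@np.array(c["T_tool_cam"]); d=c["depth"].astype(float); v,u=np.mgrid[0:400,0:640]
    P=np.stack([(u-c["cx"])/c["fx"]*d,(v-c["cy"])/c["fy"]*d,d],-1)
    W=P@M[:3,:3].T+M[:3,3]; W[d==0]=np.nan
    return c["frame"],W,M
E
python3 - <<'E'
from h import *
f,W,M=wrist(); print(M.round(2)); cv2.imwrite("pics/w1.png",f); np.savez("/tmp/w1.npz",f=f,W=W)
hsv=cv2.cvtColor(f,cv2.COLOR_BGR2HSV); o=(hsv[...,0]>5)&(hsv[...,0]<20)&(hsv[...,1]>130)&(W[...,1]>165)
w=W[o]; w=w[~np.isnan(w[:,0])]; print(len(w),rect(w[w[:,2]<30][:,:2]))
t=w[w[:,2]>60]; print("post",len(t),t.mean(0) if len(t) else 0, rect(t[:,:2]) if len(t) else 0)
E
```

```text
clock: 1.37
tool_pos: [339.3, 375.1, 205.6]
orientation: [180.0, 0.0, 172.0]
wrist_force: [0.2, 1.1, -0.1]
finger_gap: 94.0
gripper_force: 0.0
clock: 2.03
tool_pos: [492.7, 217.3, 205.2]
orientation: [-180.0, -0.0, 171.8]
wrist_force: [0.2, 0.8, 0.0]
finger_gap: 93.7
gripper_force: 0.0
[[ 1.4000e-01  9.6000e-01  2.5000e-01  4.2037e+02]
 [ 9.9000e-01 -1.4000e-01 -4.0000e-02  2.2751e+02]
 [-0.0000e+00  2.5000e-01 -9.7000e-01  3.8516e+02]
 [ 0.0000e+00  0.0000e+00  0.0000e+00  1.0000e+00]]
4189 (array([613., 238.]), array([288. ,  85.9]), 18.7)
post 1228 [478.02569817 203.7781631  196.71048276] (array([485.2, 225.8]), array([115.1,  45.7]), 80.8)
```

View pics/w1.png

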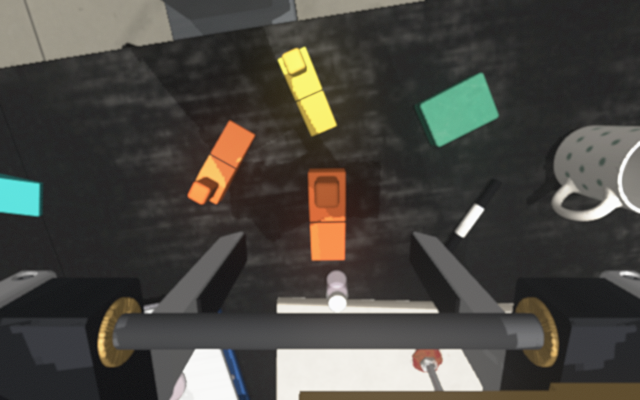

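The wrist picture shows the large orange wedge at (327,215), with its grip at (327,190) and thin end at (328,260). The small orange one is at (222,165), and the vial at (337,290) is just past the thin end. The choice is confirmed, so I refine the pose.

Run:
```python
from h import *
z=np.load("/tmp/w1.npz"); f,W=z["f"],z["W"]; hsv=cv2.cvtColor(f,cv2.COLOR_BGR2HSV)
o=((hsv[...,0]<22)&(hsv[...,1]>100)); o[:160]=0;o[270:]=0;o[:,:290]=0;o[:,365:]=0
w=W[o]; w=w[~np.isnan(w[:,0])]; print(len(w))
b=w[(w[:,2]<32)&(w[:,2]>2)]; print(rect(b[:,:2]),b.min(0),b.max(0))
t=w[w[:,2]>60]; print(len(t),t.mean(0),rect(t[:,:2]))
s=w[(w[:,2]<20)&(w[:,2]>7)]  # slope axis: centre line
print(cv2.fitLine(b[:,:2].astype(np.float32),cv2.DIST_L2,0,.01,.01).ravel())
```

```text
4165
(array([534.1, 210.7]), array([ 78. , 121.7]), 62.3) [471.40590371 165.95168576   2.00235545] [592.10704656 254.92078001  31.99310513]
601 [493.31053534 214.74888502  66.13000222] (array([493.8, 214.5]), array([23. , 24.9]), 82.0)
[ 9.8806769e-01 -1.5402022e-01  5.3425507e+02  2.1001794e+02]
```

```bash
python3 -m crank '[-1,-2.5,40,0, 0,0,40,0, 0,0,40,0, 0,0,36,0, 0,0,20,0, 0,0,0,0]' 60 && python3 -m crank '[0,0,0,0,0,0,0,0,0,0,0,0,0,0,0,0,0,0,0,0,0,0,0,0]' 10 40
```

```text
clock: 2.58
tool_pos: [489.6, 216.3, 25.5]
orientation: [-179.8, -0.4, 172.1]
wrist_force: [0.4, 0.1, -0.2]
finger_gap: 60.7
gripper_force: 0.0
clock: 3.08
tool_pos: [492.9, 216.1, 30.2]
orientation: [180.0, 0.1, 172.0]
wrist_force: [-0.2, 1.7, 11.2]
finger_gap: 23.8
gripper_force: 40.4
```

```bash
python3 -m crank '[0,0,-20,0, 0,0,-35,0, 0,0,-35,0, 0,0,0,0,0,0,0,0,0,0,0,0]'
python3 - <<'E'
from h import *
c=cap("top"); W=world(c); f=c["frame"]; hsv=cv2.cvtColor(f,cv2.COLOR_BGR2HSV)
f2,W2,M=wrist(); cv2.imwrite("pics/w2.png",f2)
s=ctrl.get_state(); print(s["tool_pos"],s["orientation"],s["wrist_force"])
E
```

```text
clock: 3.58
tool_pos: [492.2, 215.8, 118.7]
orientation: [-180.0, -0.0, 172.0]
wrist_force: [-0.5, 0.0, -2.2]
finger_gap: 23.9
gripper_force: 40.0
[491.92347401 215.69576445 118.00479947] [-1.79933412e+02 -1.24322181e-01  1.71992085e+02] [-0.02521777 -0.7401231  -2.78786031]
```

View pics/w2.png

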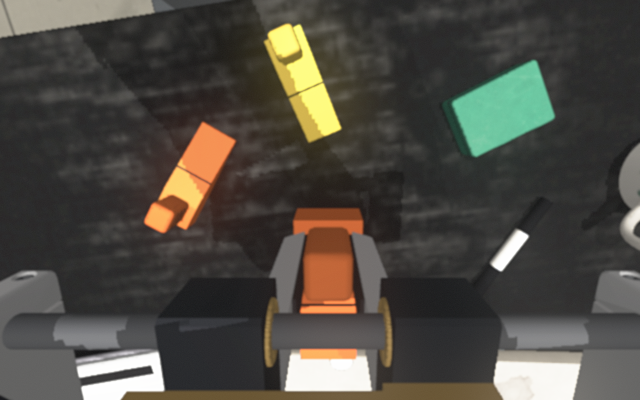

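```bash
python3 -m crank '[2,-30,0,-5.6, 2,-30,0,-5.7, 4,-30,0,0, 4,-35,0,0, 3,-35,0,0, 3,-35,0,0, 3,-35,0,0, 3,-28,0,0]' && python3 -m crank '[0,0,30,0, 0,0,25,0, 0,0,0,0, 0,0,0,0, 0,0,0,0]'
```

```text
clock: 4.35
tool_pos: [473.7, -44.3, 118.4]
orientation: [180.0, -0.1, -176.7]
wrist_force: [0.6, -0.0, -1.4]
finger_gap: 23.5
gripper_force: 40.0
clock: 4.77
tool_pos: [474.9, -42.0, 65.2]
orientation: [-180.0, 0.0, -176.7]
wrist_force: [0.8, 0.6, -1.6]
finger_gap: 23.5
gripper_force: 40.0
```

Run:
```python
from h import *
c=cap("top"); W=world(c); f=c["frame"]; hsv=cv2.cvtColor(f,cv2.COLOR_BGR2HSV)
s=ctrl.get_state(); print(s["tool_pos"],s["orientation"],s["wrist_force"])
o=(hsv[...,0]>3)&(hsv[...,0]<20)&(hsv[...,1]>110)&(W[...,1]<30)&(W[...,1]>-100)&(W[...,0]>450)&(W[...,0]<610)
w=W[o]; print("wedge",len(w),rect(w[:,:2]),w.max(0),w.min(0))
p=(W[...,2]>27)&(W[...,2]<40)&(W[...,0]>590)&(W[...,0]<830)&(W[...,1]>-150)&(W[...,1]<100)&(hsv[...,1]<60)&(hsv[...,2]>110)
for q in range(3):
    pass
w=W[p]; print("plate",rect(w[:,:2]))
cv2.imwrite("pics/t2.png",cv2.resize(f[120:280,240:420],None,fx=4,fy=3.7,interpolation=cv2.INTER_CUBIC))
```

```text
[475.21741465 -41.9737514   65.56113562] [-1.79983675e+02  7.29484813e-02 -1.76675972e+02] [ 0.16370762 -0.38698238 -2.09892469]
wedge 56 (array([546.1, -34.3]), array([44.7, 74.9]), 86.4) [582.50698147  -9.81484    355.1226274 ] [508.79763448 -58.42719282  -6.54445412]
plate (array([698. , -29.5]), array([174.8, 176.7]), 3.0)
```

View pics/t2.png

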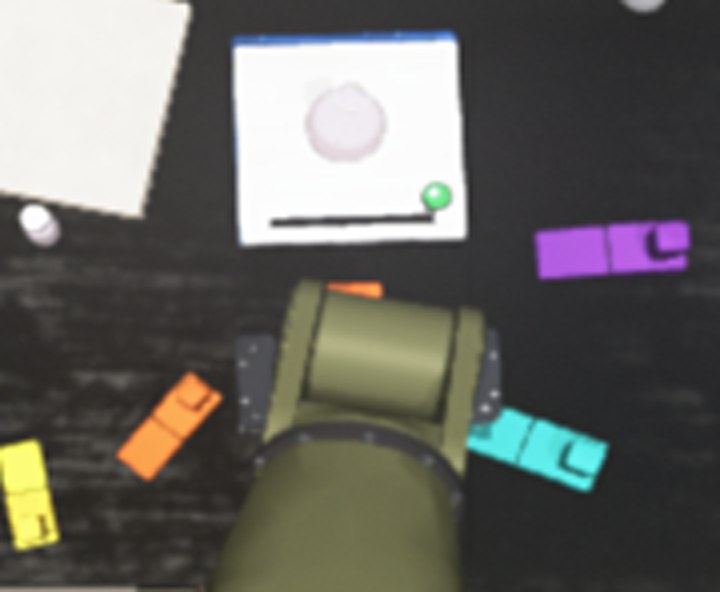

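The thin end shows at (355,290), square to and centred on the platform's front edge (240–465, 240). Now lower to the worktop.

```bash
python3 -m crank '[0,0,20,0, 0,0,12,0, 0,0,0,0, 0,0,0,0,0,0,1,0,0,0,0,0,0,0,0,0]';python3 -m crank '[0,0,1.5,0, 0,0,0,0, 0,0,0,0,0,0,0,0]';  python3 -m crank '[0,0,1,0, 0,0,0,0, 0,0,0,0,0,0,0,0]'
```

```text
clock: 5.4
tool_pos: [475.0, -42.2, 32.2]
orientation: [-180.0, 0.1, -176.7]
wrist_force: [1.1, -0.3, -1.4]
finger_gap: 23.8
gripper_force: 40.0
clock: 5.73
tool_pos: [474.8, -42.2, 30.2]
orientation: [-180.0, 0.0, -176.7]
wrist_force: [-0.0, -0.4, 1.0]
finger_gap: 23.8
gripper_force: 40.0
clock: 6.07
tool_pos: [474.8, -42.2, 30.1]
orientation: [-180.0, 0.0, -176.7]
wrist_force: [-7.1, 0.9, 18.3]
finger_gap: 23.4
gripper_force: 40.0
```

```bash
python3 -m crank '[0,0,-0.6,0, -10,0,0,0, -15,0,0,0, -15,0,0,0, -12,0,0,0, -8,0,0,0, 0,0,0,0,0,0,0,0]'; python3 -m crank '[0,0,0,0,0,0,0,0]'
cat > lift.py <<'E'
from h import *
s=ctrl.get_state(); print(s["tool_pos"].round(1),s["orientation"].round(2),s["wrist_force"].round(1),s["gripper_force"])
cs,sn=np.cos(np.radians(3.1)),np.sin(np.radians(3.1))
for n in("top","scene"):
    Ws=[]
    for k in range(3): c=cap(n); Ws.append(world(c))
    W=np.nanmedian(Ws,0); hsv=cv2.cvtColor(c["frame"],cv2.COLOR_BGR2HSV)
    X=(W[...,0]-616.7)*cs+(W[...,1]+34.2)*sn; Y=-(W[...,0]-616.7)*sn+(W[...,1]+34.2)*cs
    p=(W[...,2]>27)&(W[...,2]<46)&(abs(Y)<84)&(hsv[...,1]<60)&(hsv[...,2]>110)&(X>-2)&(X<163)
    w=W[p]; A=np.c_[X[p],np.ones(p.sum())]; k,b=np.linalg.lstsq(A,w[:,2],rcond=None)[0]
    r=w[:,2]-A@[k,b]; g=abs(r)<4; k,b=np.linalg.lstsq(A[g],w[g,2],rcond=None)[0]
    print(n,p.sum(),"z front %.2f rear %.2f slope %.4f"%(b,b+165*k,k),"front edge x",np.percentile(X[(W[...,2]>27)&(W[...,2]<46)&(abs(Y)<40)&(hsv[...,1]<60)&(hsv[...,2]>110)&(X>-30)&(X<163)],[0,1,99,100]).round(1))
E
python3 lift.py
```

```text
clock: 6.73
tool_pos: [535.7, -38.8, 30.2]
orientation: [-180.0, 0.1, -176.7]
wrist_force: [2.7, 0.2, 5.6]
finger_gap: 23.9
gripper_force: 40.0
clock: 6.9
tool_pos: [535.2, -38.8, 30.2]
orientation: [-180.0, 0.1, -176.7]
wrist_force: [3.0, 0.3, 6.8]
finger_gap: 24.0
gripper_force: 40.0
[535.2 -38.8  30.2] [-1.7998e+02  1.1000e-01 -1.7671e+02] [3.  0.3 6.8] 40.00090956687927
top 2076 z front 33.42 rear 33.50 slope 0.0005 front edge x [ -3.2  15.  161.5 162.9]
scene 750 z front 32.77 rear 32.73 slope -0.0003 front edge x [ -7.7  -6.4 160.7 162.8]lift.py:7: RuntimeWarning: All-NaN slice encountered
  W=np.nanmedian(Ws,0); hsv=cv2.cvtColor(c["frame"],cv2.COLOR_BGR2HSV)
```

```bash
python3 -m crank '[-6,0,0,0, -8,0,0,0, -6,0,0,0, 0,0,0,0,0,0,0,0]'; python3 -m crank '[-4,0,0,0,0,0,0,0,0,0,0,0]';python3 -m crank '[-4,0,0,0,0,0,0,0,0,0,0,0]'; python3 -m crank '[-3,0,0,0,0,0,0,0,0,0,0,0]'; python3 -W ignore lift.py
```

```text
clock: 7.62
tool_pos: [555.2, -37.6, 30.2]
orientation: [-180.0, 0.1, -176.7]
wrist_force: [3.2, 0.1, 5.8]
finger_gap: 23.5
gripper_force: 40.0
clock: 7.87
tool_pos: [558.7, -37.4, 30.1]
orientation: [-180.0, 0.0, -176.7]
wrist_force: [0.7, -0.7, 7.0]
finger_gap: 23.9
gripper_force: 40.0
clock: 8.12
tool_pos: [562.1, -37.2, 30.1]
orientation: [-180.0, -0.0, -176.7]
wrist_force: [-5.4, -0.2, 10.6]
finger_gap: 23.7
gripper_force: 40.0
clock: 8.37
tool_pos: [564.7, -37.0, 30.1]
orientation: [180.0, -0.1, -176.7]
wrist_force: [-9.6, 0.0, 12.5]
finger_gap: 23.5
gripper_force: 40.0
[564.7 -37.   30.1] [ 1.8000e+02 -8.0000e-02 -1.7671e+02] [-9.6  0.  12.5] 40.003421902656555
top 1543 z front 34.92 rear 33.25 slope -0.0101 front edge x [ 22.2  49.9 162.2 162.8]
scene 706 z front 33.97 rear 32.54 slope -0.0086 front edge x [ -8.5  -6.2 160.9 162.3]
```

```bash
python3 -m crank '[-2.5,0,0,0,0,0,0,0,-2.5,0,0,0,0,0,0,0,0,0,0,0,0,0,0,0]'; python3 -W ignore lift.py
```

```text
clock: 9.17
tool_pos: [569.6, -36.8, 30.1]
orientation: [180.0, -0.1, -176.7]
wrist_force: [-10.2, -1.4, 13.0]
finger_gap: 24.0
gripper_force: 40.0
[569.6 -36.8  30.1] [ 1.8000e+02 -1.0000e-01 -1.7671e+02] [-10.2  -1.4  13. ] 40.00355422496796
top 1434 z front 35.82 rear 33.42 slope -0.0146 front edge x [ 29.1  55.7 162.3 162.9]
scene 678 z front 35.26 rear 32.40 slope -0.0173 front edge x [ -7.5  -6.2 161.  162.7]
```

```bash
python3 -m crank '[-1.5,0,0,0,0,0,0,0,0,0,0,0,0,0,0,0,0,0,0,0,0,0,0,0]'; python3 -W ignore lift.py
python3 - <<'E'
from h import *
f=cap("scene")["frame"]; cv2.imwrite("pics/s3.png",cv2.resize(f[130:290,240:440],None,fx=4,fy=3.7,interpolation=cv2.INTER_CUBIC))
E
```

```text
clock: 9.97
tool_pos: [570.9, -36.7, 30.1]
orientation: [180.0, -0.1, -176.7]
wrist_force: [-11.2, -0.4, 14.8]
finger_gap: 23.3
gripper_force: 40.0
[570.9 -36.7  30.1] [ 1.8000e+02 -1.2000e-01 -1.7671e+02] [-11.2  -0.4  14.8] 40.00379920005798
top 1401 z front 36.25 rear 33.37 slope -0.0175 front edge x [ 32.3  58.2 162.2 162.7]
scene 676 z front 35.60 rear 32.60 slope -0.0182 front edge x [ -8.3  -6.5 161.  162.4]
```

View pics/s3.png

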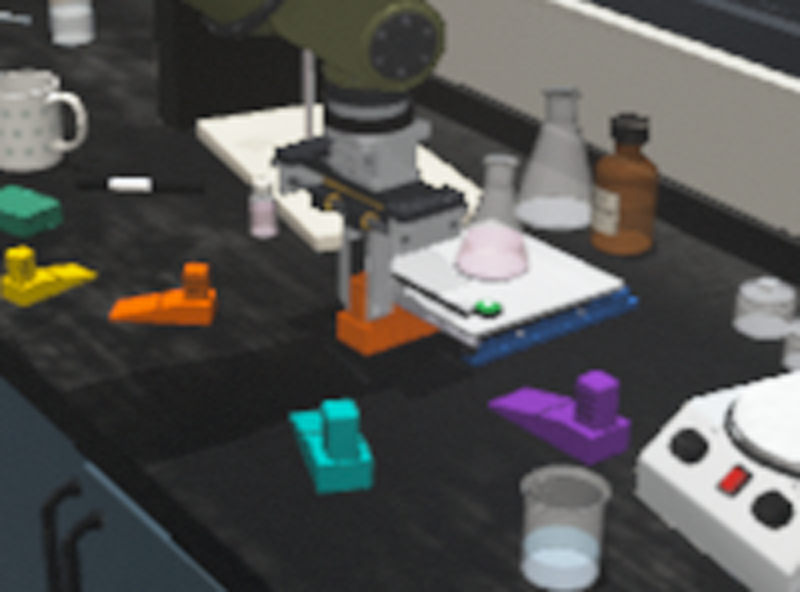

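The wedge at (390,320) lies flat under the front bar. The platform is lifted about 3 mm, the flask at (492,245) is standing, and the bystanders have not moved. I hand the job in.

```bash
python3 -c "
from plant import ctrl
print(ctrl.close_job())"
```

```text
the job is handed in; nothing more can be done
None
```

I slid the large orange wedge flat under the middle of the front bar and handed the job in while still gripping it; the bar measures about 3 mm up in both cameras, the flask is standing, and the hand-in returned no verdict.

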